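# Load the covered tape station with the amber roll

## Robot

A 6-joint arm with a two-finger parallel gripper is mounted at the origin on the work surface; the furniture and walls round the work are solid. World frame = base frame: x ahead of the robot, y to its left, z up, the work surface at z = 0. Lengths are in m, angles in degrees, forces in N, time in s.
With the tool pointing down it reaches from about 0.4 to 0.825 m from the base axis. Payload 7 kg.
Tool frame: the origin (TCP) lies on the centre line of the jaws, within the pads' length; the fingertips stand 19 mm ahead of it and the grasp point (between the pads) is the TCP; z points along the fingers, y is the line along which they close (so a half turn about z gives the same grasp; the last joint's range is limited). The gripper opens to 88 mm and grips with 3 to 60 N. Pads are 19 mm wide; open, the fingers measure 130 mm over their backs; the gripper's body (78 mm by 193 mm) begins 47 mm behind the grasp point.
Start: joints at [-49.727, 20.546, 0.682, 0, -70.136, -16.507], TCP at [0.272, -0.618, 0.216] pointing down, gripper open.
Joint ranges: [-176.03, 176.03], [-82.01, 121.73], [-58.28, 71.71], [-173.87, 95.51], [-174.79, -0.11], [-173.66, 173.66]. Speed limits (degrees/s): [136.94, 136.94, 172.46, 180, 180, 180].

## Interface

Orientations are given as [roll, pitch, yaw] about the fixed x, y, z axes, in that order (R = Rz(yaw) Ry(pitch) Rx(roll)).
In Python, from plant import ctrl gives the robot as it stands.
- The arm moves only by the tool move_arm, never from a script. Its argument "motion" is a list of rows, each a list of 3 entries, a list of its own where there are three numbers: the shift along the tool's x, y, z in mm, then the turn, a rotation vector about the tool's x, y, z in degrees, then the closure, from 0 (fully open) to 1 (shut). A call has 1 to 10 rows; each row is the pose to reach, as a shift and turn from the pose commanded when the call began, along the tool's axes at that moment; what a row does not reach only later rows make up. A row lasts 1/12 s, in which the tool goes at most 41.7 mm and 7.16 degrees, less where a joint would pass 70% of its speed; a pose out of reach is approached as far as the arm can. A call with a gripper value outside its range is refused whole. The fingers move at their own pace and stop on an object; the grip force is fixed at half the most. Time passes only in rows, so rows that repeat a pose let the fingers close. It gives the time, the measured TCP pose, the force, the opening and the grip force at its end, in the units of the state.
- ctrl.get_obs(): the state, without advancing time (a new reading comes with each control period).
- ctrl.snapshot(name): name is "scene" or "top" or "wrist"; returns a dict with "color" (400x640x3 uint8, blue, green, red), "camera_matrix" (3x3 intrinsics, pixels), "cam_to_world" (4x4, takes a point from camera to world coordinates). Camera axes: x right, y up, looking along -z (the intrinsics and any distortion apply to the point x, -y, -z); pixel columns grow to the right and rows downward; lengths in m; the calibration is good to about 2 mm. A picture is of the moment at which its call begins. There is no depth.
- ctrl.close_job(): hands the job in; it is judged then, once.
The state is a dict: "clock": time; "joint_pos": joint angles; "qvel": joint speeds; "tau": joint torques, N m; "tool_pos": TCP position; "orientation": TCP orientation; "force": force on the tool from outside, world axes, zero at the start; "moment": the same for the moment, N m; "opening": finger opening in m; "gripper_force": force on a finger pad.
Only numpy, scipy, OpenCV 4.12 (cv2) and the standard library are available. Lean on these libraries where they do the work, as an engineer would, in place of code of your own. Each camera call takes 0.05 s, during which the arm holds its last target. There are 200 camera calls.

## Task

Load the tape station: take the amber roll of tape out of the rack and hang it by its core on the station's bar, between the black collar and the red raised end. Let go of it, then press the blue dust cover down until it snaps past its catch and is fully shut. Leave the blue and green rolls standing in the rack and do not push the solvent bottle or the disk drive about.

Things in the scene. Friction and masses are not known exactly. Their poses are not given: they have to be found in the camera images.
- amber_roll: roll of amber-orange tape with a cream core, 92 mm outside, 42 mm bore, 25 mm wide, 120 g; it stands on its rim in one of the rack's three slots (any of them). Origin at its centre; its y axis is the axis of the bore (horizontal), along the rack's y
- blue_roll: same size of roll, blue tape, to be left in the rack; origin at its centre, y along the bore
- green_roll: same size of roll, green tape, to be left in the rack; origin at its centre, y along the bore
- rack: fixed plywood block 86 x 240 x 22 mm (x, y, z) with three slots 80 mm apart along its y, each 70 mm long (x), 28 mm wide, 14 mm deep; a standing roll's centre is 53 mm above the bench, 55 mm free between neighbouring rolls. Origin at the centre of its underside
- station: fixed grey tape station. Origin on the bench below the bar's middle; x from tear-off edge (front) to rear wall, y along the bar to its free, open end. In mm: foot x -84 to 92, y -66 to 42, top z 14; side plate y -62 to -56, x -48 to 90, 118 high; rear wall x 86 to 92, 120 high; tear-off bar x -78 to -71, 46 high. The open cover slopes over the bar: come in under it from the front, tool leaning
- bar_mid (a point): on the axis of the level bar, midway between collar and raised end, 80 mm above the bench; axes as the station's. Bar 16 mm thick; black collar (24 mm across) at y -23 to -19 mm, red raised end (24 mm across) at y 19 to 23 mm, where the bar stops. A roll hanging here has its centre 13 mm below the axis
- cover (a joint): angle of the blue dust cover, rad: 0 shut, 1.0 open to its stop; it stays where left. Hinge line along the station's y at x +88 mm, 121 mm above the bench; cover 156 mm from hinge to front lip, plus a 20 mm tab; 102 mm wide (y -64 to 38 mm), top face 4 mm above the hinge line when shut. A spring catch resists below about 0.11 rad; past it the cover snaps to 0. Takes about 5 N at the tab
- cover_tab (a point): top of the black thumb tab (20 x 44 mm) at the cover's front edge, 166 mm from the hinge line; its axes are the cover's: x from the tab towards the hinge, z out of the cover's outer (upper) face
- bottle: blue solvent bottle standing upright, 58 mm across, 121 mm high, a bystander; origin at the centre of its underside
- drive: 2.5 inch disk drive lying flat, 70 x 100 x 7 mm, a bystander; origin at the centre of its underside
There are look-alikes about, which are no part of the job. What is meant by the amber_roll is not yellow, and is the smaller of those in its own colour.

How it is judged (in metres and radians):
On the way:
1. the amber roll hangs on the bar between collar and raised end, let go, with the cover still open (x of amber_roll in the frame of bar_mid between -0.01 and 0.01 m and y of amber_roll in the frame of bar_mid between -0.01 and 0.01 m and z of amber_roll in the frame of bar_mid between -0.017 and -0.009 m and angle between the y axis of amber_roll and the y axis of bar_mid, either way round below 0.2 rad and contact force between the fingers and amber_roll below 0.1 N and value of joint cover above 0.3 rad), for 0.2 s.
At the end, for the whole second after the job is handed in: the amber roll hangs at rest on the bar between collar and raised end (centre within 10 mm of the seat's middle along and across the bar, 9 to 17 mm below the bar's axis, bore within 0.2 rad of the bar) and the dust cover is shut past its catch (under 0.03 rad) (x of amber_roll in the frame of bar_mid between -0.01 and 0.01 m and y of amber_roll in the frame of bar_mid between -0.01 and 0.01 m and z of amber_roll in the frame of bar_mid between -0.017 and -0.009 m and angle between the y axis of amber_roll and the y axis of bar_mid, either way round below 0.2 rad and linear speed of amber_roll below 0.03 m/s and value of joint cover below 0.03 rad); the robot touches nothing.
It fails at once if the blue or the green roll is taken from its slot or knocked (moved over 20 mm) (distance of any of blue_roll, green_roll from where it was at the start of the episode above 0.02 m).
It fails at once if the solvent bottle or the disk drive is pushed over 30 mm (distance of any of bottle, drive from where it was at the start of the episode above 0.03 m).
It fails at once if the bottle is tipped (angle between bottle's own z axis and vertical above 0.5 rad).
It also fails if it takes over 54 s, if anything falls off the work surface, if the arm or the gripper's body presses on something with over 40 N, if the wrist force passes 120 N, or if a joint passes its speed limit or range.

## Working session

There is one attempt and no reset: what is moved stays moved. The work goes in short steps, Python scripts to look and compute and a tool call to move; the robot and the scene stay as the last step left them, time stands still between calls to the robot, and variables do not carry over. Pictures are saved under pics/ and viewed, at most 10 in all, crops included, and the job is handed in when it is done.

Besides the shell and the picture viewer there is one more tool, called after "Call:" as name(argument=value, ...), one argument or row to a line, values as JSON. move_arm: Moves the arm, as the interface text tells. Its arguments: {"type":"object","properties":{"motion":{"type":"array"}},"required":["motion"]}

```bash
mkdir -p pics; ls; cat > h.py <<'E'
import numpy as np, cv2
from plant import ctrl
from scipy.spatial.transform import Rotation as R
def snap(n,save=None):
    s=ctrl.snapshot(n); 
    if save: cv2.imwrite('pics/'+save,s['color'])
    return s
def ray(s,u,v):
    K=np.array(s['camera_matrix']);T=np.array(s['cam_to_world'])
    d=np.linalg.solve(K,[u,v,1.]);d=T[:3,:3]@(d*[1,-1,-1])
    return T[:3,3],d/np.linalg.norm(d)
def plane(s,u,v,z):
    o,d=ray(s,u,v);return o+d*(z-o[2])/d[2]
def tri(*rs):
    A=0;b=0
    for o,d in rs:
        P=np.eye(3)-np.outer(d,d);A=A+P;b=b+P@o
    X=np.linalg.solve(A,b)
    return X,[np.linalg.norm((np.eye(3)-np.outer(d,d))@(X-o)) for o,d in rs]
def proj(s,p):
    K=np.array(s['camera_matrix']);T=np.linalg.inv(np.array(s['cam_to_world']))
    c=(T@np.append(p,1))[:3]*[1,-1,-1];q=K@c;return q[:2]/q[2]
E
python3 - <<'E'
from h import *
for n in('scene','top','wrist'):
    s=snap(n,n+'0.png');print(n,s.keys(),np.round(s['camera_matrix'],1).tolist(),np.round(s['cam_to_world'],3).tolist())
o=ctrl.get_obs();print(o)
a=[cv2.imread(f'pics/{n}0.png') for n in('scene','top')]
E
```

```text
pics
scene dict_keys(['color', 'camera_matrix', 'cam_to_world']) [[469.1, 0.0, 313.8], [0.0, 469.1, 201.0], [0.0, 0.0, 1.0]] [[-0.678, 0.508, -0.532, -0.342], [-0.735, -0.46, 0.498, 0.883], [0.009, 0.729, 0.685, 1.209], [0.0, 0.0, 0.0, 1.0]]
top dict_keys(['color', 'camera_matrix', 'cam_to_world']) [[500.2, 0.0, 315.9], [0.0, 500.2, 188.6], [0.0, 0.0, 1.0]] [[-0.018, 0.983, -0.184, 0.21], [-1.0, -0.018, 0.002, 0.082], [-0.001, 0.184, 0.983, 1.646], [0.0, 0.0, 0.0, 1.0]]
wrist dict_keys(['color', 'camera_matrix', 'cam_to_world']) [[353.6, 0.0, 321.2], [0.0, 353.6, 193.6], [0.0, 0.0, 1.0]] [[-0.403, -0.879, -0.253, 0.204], [0.915, -0.387, -0.113, -0.647], [0.002, -0.277, 0.961, 0.384], [0.0, 0.0, 0.0, 1.0]]
{'clock': 0.15, 'joint_pos': array([-4.97268944e+01,  2.05826834e+01,  6.45997323e-01, -1.51799230e-02,
       -7.01362049e+01, -1.65084555e+01]), 'qvel': array([ 0.15959398, -0.07450202,  0.16770371,  0.13488179, -0.04587711,
       -0.0134255 ]), 'tau': array([-1.82016588e-04, -5.83275068e+01,  2.93292207e+01,  7.00120881e+00,
        8.79365631e-03, -1.25178444e-04]), 'tool_pos': array([ 0.27184969, -0.61741538,  0.21552988]), 'orientation': array([ 1.79926058e+02, -7.03068320e-03, -1.56240512e+02]), 'force': array([ 0.48455492,  0.65185083, -0.2234579 ]), 'moment': array([ 0.03758867,  0.02919906, -0.0434691 ]), 'gripper_force': 0.0, 'opening': 0.08715556535817676}
```

View pics/scene0.png

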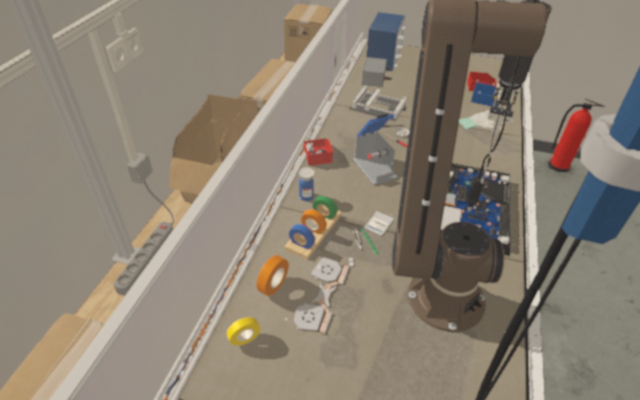

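View pics/top0.png

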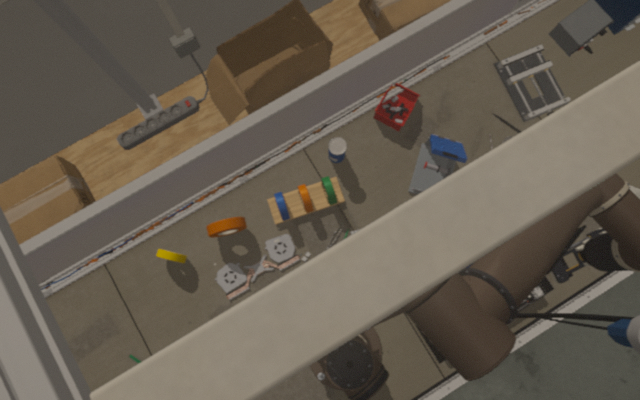

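Scene picture: candidates for the amber roll are the rack's middle orange roll (314,221), the larger loose orange roll (272,275) and the yellow roll (243,331). I choose (314,221), the smaller orange one, between blue (302,236) and green (325,207). The station is at (375,150) with its blue cover open, and the bottle is at (307,185). In the top view, the rack's amber roll is at (305,197), the station at (437,165) and the bottle at (338,150).

```bash
python3 - <<'E'
from h import *
a=cv2.imread('pics/scene0.png')[95:260,270:420];b=cv2.imread('pics/top0.png')[120:230,260:480]
A=cv2.resize(a,None,fx=2.6,fy=2.6,interpolation=cv2.INTER_CUBIC);B=cv2.resize(b,(400,200),interpolation=cv2.INTER_CUBIC)
c=np.zeros((A.shape[0],A.shape[1]+400,3),np.uint8);c[:,:A.shape[1]]=A;c[:200,A.shape[1]:]=B;cv2.imwrite('pics/crop1.png',c);print(c.shape)
S={n:ctrl.snapshot(n) for n in('scene','top')}
def cents(n,lo,hi,amin=20):
    h=cv2.cvtColor(S[n]['color'],cv2.COLOR_BGR2HSV);m=cv2.inRange(h,lo,hi)
    k,_,st,ce=cv2.connectedComponentsWithStats(m)
    return [(np.round(ce[i],1).tolist(),st[i].tolist()) for i in range(1,k) if st[i,4]>amin]
for nm,lo,hi in(('amber',(6,150,70),(18,255,255)),('green',(45,90,30),(85,255,255)),('blue',(105,120,50),(125,255,255))):
    for n in S: print(nm,n,cents(n,lo,hi))
E
```

```text
(429, 790, 3)
amber scene [([314.9, 218.8], [302, 210, 24, 23, 261]), ([269.9, 273.8], [257, 256, 31, 39, 593])]
amber top [([305.4, 197.6], [298, 184, 15, 28, 223]), ([225.6, 225.4], [207, 217, 39, 20, 472])]
green scene [([326.2, 204.7], [314, 197, 23, 21, 193])]
green top [([328.7, 188.6], [321, 177, 15, 27, 184]), ([134.0, 358.2], [130, 355, 10, 7, 22])]
blue scene [([629.3, 118.3], [611, 71, 29, 78, 1183]), ([483.5, 94.5], [473, 84, 21, 21, 300]), ([461.7, 179.1], [456, 173, 14, 12, 78]), ([598.9, 210.3], [563, 174, 77, 68, 2598]), ([461.5, 204.2], [457, 201, 10, 7, 57]), ([492.4, 212.6], [487, 202, 13, 23, 168]), ([475.8, 221.8], [462, 211, 31, 22, 153]), ([300.0, 228.3], [293, 226, 15, 6, 59])]
blue top [([446.7, 146.4], [431, 136, 35, 23, 418]), ([280.2, 201.5], [275, 193, 11, 19, 107]), ([621.0, 324.0], [611, 319, 18, 10, 70])]
```

View pics/crop1.png

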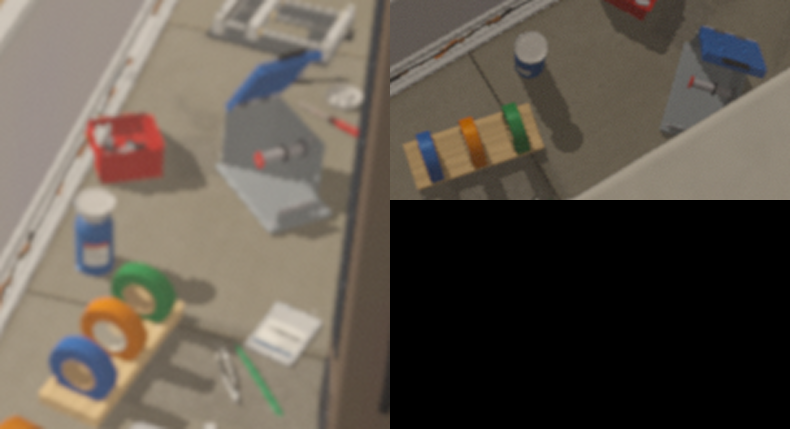

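View pics/wrist0.png

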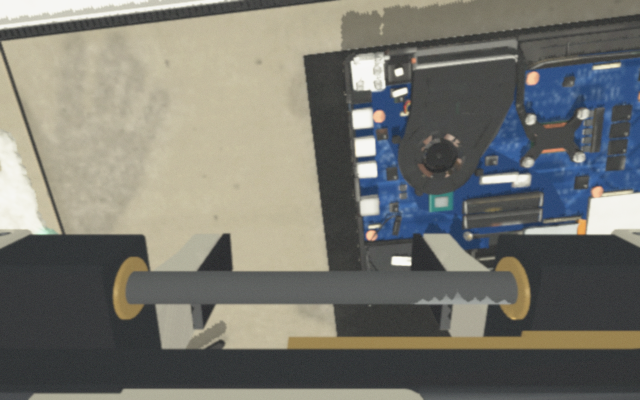

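The crop confirms the choice: the middle rack roll is amber-orange, the same size as the blue and green ones and smaller than the loose orange one. The bar's red end shows at crop (262,158), i.e. scene px (371,156), with the black collar to its right. The wrist view shows only a circuit board and the fingers.

```bash
python3 - <<'E'
from h import *
S={n:ctrl.snapshot(n) for n in('scene','top')}
A=tri(ray(S['scene'],314.9,220),ray(S['top'],305.4,197.6));print('amber',A)
G=tri(ray(S['scene'],326.2,206),ray(S['top'],328.7,188.6));print('green',G)
for n,(x0,y0,x1,y1) in(('scene',(355,140,400,165)),('top',(415,152,450,178))):
    h=cv2.cvtColor(S[n]['color'],cv2.COLOR_BGR2HSV);m=cv2.inRange(h,(0,110,60),(8,255,255))|cv2.inRange(h,(172,110,60),(180,255,255))
    k=np.zeros_like(m);k[y0:y1,x0:x1]=m[y0:y1,x0:x1];ys,xs=np.nonzero(k);print(n,len(xs),xs.mean(),ys.mean());S[n]['r']=(xs.mean(),ys.mean())
print('red',tri(*[ray(S[n],*S[n]['r']) for n in S]))
print('collar',plane(S['top'],440.5,168.4,.08))
for p in [(275,213),(338,190),(345,205),(280,224),(268,200)]: print('rack',p,plane(S['top'],*p,.022))
for p in [(415,190),(424,146),(411,192)]: print('station foot',p,plane(S['top'],*p,.014))
print('bottle top',plane(S['top'],338,145,.121), 'drive1',plane(S['top'],281,248,.007),plane(S['top'],232,276,.007))
# cover blue: both
print('cover',tri(ray(S['top'],446.7,146.4),ray(S['scene'],375,125)))
o=ctrl.get_obs();print(o['clock'])
E
```

```text
amber (array([0.47694684, 0.11203478, 0.06288121]), [np.float64(0.0018255930456514498), np.float64(0.0018255930456514732)])
green (array([0.50365368, 0.03546479, 0.06148548]), [np.float64(0.003756108242131101), np.float64(0.0037561082421310194)])
scene 17 376.0 152.64705882352942
top 8 425.375 164.375
red (array([ 0.56085511, -0.27368477,  0.10866807]), [np.float64(0.01108627747148319), np.float64(0.01108627747148321)])
collar [ 0.5626834  -0.32175091  0.08      ]
rack (275, 213) [0.43602518 0.21414107 0.022     ]
rack (338, 190) [0.50883278 0.00603611 0.022     ]
rack (345, 205) [ 0.45837793 -0.0156351   0.022     ]
rack (280, 224) [0.39958376 0.19794205 0.022     ]
rack (268, 200) [0.4795441  0.23704489 0.022     ]
station foot (415, 190) [ 0.50570965 -0.2495918   0.014     ]
station foot (424, 146) [ 0.65588113 -0.2881015   0.014     ]
station foot (411, 192) [ 0.49921501 -0.23597899  0.014     ]
bottle top [0.63483185 0.00693465 0.121     ] drive1 [0.32269854 0.196107   0.007     ] [0.23556799 0.35468738 0.007     ]
cover (array([ 0.603075  , -0.31647017,  0.19310049]), [np.float64(0.0017331178008786687), np.float64(0.001733117800878513)])
0.35
```

```bash
cat >> h.py <<'E'
def Rt(yaw,lean=0): # tool down, then lean about tool y
    return R.from_euler('xyz',[180,0,yaw],degrees=True)*R.from_rotvec([0,lean,0],degrees=True)
def delta(p0,R0,p,Rn):
    return np.round(R0.inv().apply(np.array(p)-p0)*1000,1).tolist(), np.round((R0.inv()*Rn).as_rotvec(degrees=True),2).tolist()
def cur():
    o=ctrl.get_obs();return np.array(o['tool_pos']),R.from_euler('xyz',o['orientation'],degrees=True)
def go(p,Rn):
    d=delta(*cur(),p,Rn);print(d);return d
E
python3 - <<'E'
from h import *
go([.36,-.25,.33],Rt(-161)); print(delta(np.array([.36,-.25,.33]),Rt(-161),[.562,.141,.27],Rt(-161)))
E
```

```text
([-228.8, 301.1, -113.9], [0.02, -0.0, 4.76])
([-318.3, 303.9, 60.0], [0.0, 0.0, 0.0])
```

Call:
move_arm(
  motion=[
    [[-40,50,-60],[0,0,2],0],
    [[-229,301,-114],[0,0,4.8],0],
    [[-229,301,-114],[0,0,4.8],0],
    [[-229,301,-114],[0,0,4.8],0],
    [[-229,301,-114],[0,0,4.8],0],
    [[-229,301,-114],[0,0,4.8],0],
    [[-229,301,-114],[0,0,4.8],0],
    [[-229,301,-114],[0,0,4.8],0],
    [[-229,301,-114],[0,0,4.8],0],
    [[-229,301,-114],[0,0,4.8],0],
  ],
)

```text
clock: 1.18
tool_pos: [0.3605, -0.2475, 0.3319]
orientation: [-179.9, 0.1, -161.0]
force: [0.5, -1.5, 0.7]
opening: 0.0875
gripper_force: 0.0
```

```bash
python3 - <<'E'
from h import *
print(cur()[0],ctrl.get_obs()['joint_pos']);go([.562,.141,.27],Rt(-161))
E
```

```text
[ 0.36049282 -0.247466    0.33186033] [-8.45852547e+00 -6.23609257e+00 -1.57484579e+01 -7.77016708e-03
 -8.03253126e+01 -6.25190001e+01]
([-317.0, 301.7, 62.3], [-0.07, 0.15, 0.02])
```

Call:
move_arm(
  motion=[
    [[-317,302,62],[0,0,0],0],
    [[-317,302,62],[0,0,0],0],
    [[-317,302,62],[0,0,0],0],
    [[-317,302,62],[0,0,0],0],
    [[-317,302,62],[0,0,0],0],
    [[-317,302,62],[0,0,0],0],
    [[-317,302,62],[0,0,0],0],
    [[-317,302,62],[0,0,0],0],
    [[-317,302,62],[0,0,0],0],
    [[-317,302,62],[0,0,0],0],
  ],
)

```text
clock: 2.02
tool_pos: [0.5507, 0.1183, 0.2718]
orientation: [180.0, 0.0, -161.0]
force: [0.7, -1.2, 0.4]
opening: 0.0878
gripper_force: 0.0
```

```bash
python3 - <<'E'
from h import *
print(cur()[0],ctrl.get_obs()['joint_pos']);s=snap('wrist','w1.png');go([.562,.141,.27],Rt(-161))
t=snap('top','top1.png')
import pickle;pickle.dump(s,open('w1.pkl','wb'))
E
```

```text
[0.55074213 0.11833606 0.27180832] [ 3.20341340e+01  8.18261325e+00 -8.63492348e+00  1.50544564e-03
 -7.31453453e+01 -1.03041297e+02]
([-13.9, 14.0, -0.8], [0.02, -0.04, 0.09])
```

View pics/w1.png

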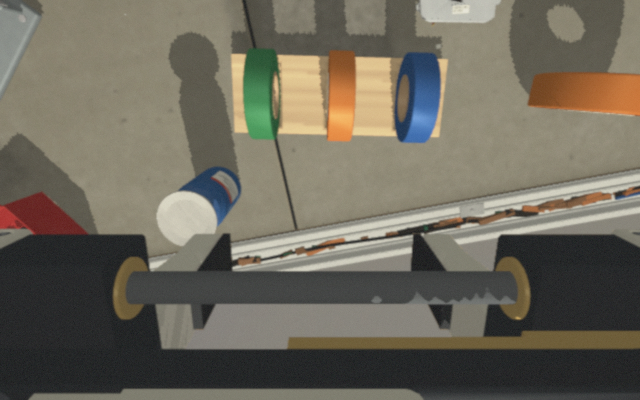

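The wrist view shows the rack from above: green (262,95), amber (341,96) and blue (418,98) rolls. The bottle's cap is at (187,218), the larger orange roll at (585,93), and the station's corner shows at the left.

```bash
cat >> h.py <<'E'
HS={'amber':((6,150,60),(18,255,255)),'green':((50,100,20),(85,255,255)),'blue':((105,130,30),(125,255,255))}
def blob(s,c,box=None):
    h=cv2.cvtColor(s['color'],cv2.COLOR_BGR2HSV);m=cv2.inRange(h,*HS[c])
    if box: k=np.zeros_like(m);x0,y0,x1,y1=box;k[y0:y1,x0:x1]=m[y0:y1,x0:x1];m=k
    cs,_=cv2.findContours(m,cv2.RETR_EXTERNAL,cv2.CHAIN_APPROX_NONE);return max(cs,key=cv2.contourArea)
E
python3 - <<'E'
from h import *;import pickle
s=pickle.load(open('w1.pkl','rb'));sc=snap('scene')
for c in HS:
    k=blob(s,c,(220,30,460,160));(cx,cy),(w,h),a=cv2.minAreaRect(k);x,y,bw,bh=cv2.boundingRect(k)
    print(c,cx,cy,w,h,a,(x,y,bw,bh),plane(s,cx,cy,.053),plane(s,x+bw/2,y+bh/2,.053))
k=blob(sc,'amber',(295,200,335,245));x,y,bw,bh=cv2.boundingRect(k);print(x,y,bw,bh)
print(tri(ray(s,341.5,96),ray(sc,x+bw/2,y+bh/2)))
t=cv2.imread('pics/top1.png');
# rack corners at z .022 from the wood mask
h=cv2.cvtColor(s['color'],cv2.COLOR_BGR2HSV);m=cv2.inRange(h,(10,60,140),(24,150,255));m[:,:220]=0;m[:,460:]=0;m[160:]=0
pts=np.column_stack(np.nonzero(m)[::-1]).astype(np.float32);r=cv2.minAreaRect(pts);b=cv2.boxPoints(r);print(b.round(1).tolist())
W=np.array([plane(s,*q,.022) for q in b]);print(W.round(4));print(np.linalg.norm(np.diff(W,axis=0),axis=1),W.mean(0))
for i in range(3):
    d=W[i+1]-W[i];print(np.degrees(np.arctan2(d[1],d[0])))
E
```

```text
amber 341.05499267578125 95.51762390136719 26.415266036987305 89.62152862548828 1.818302869796753 (327, 51, 28, 90) [0.47755809 0.11579014 0.053     ] [0.47803836 0.11590249 0.053     ]
green 260.5 92.99998474121094 32.99999237060547 89.99998474121094 -0.0 (244, 48, 34, 91) [0.50281422 0.03472634 0.053     ] [0.50312933 0.03536659 0.053     ]
blue 417.73052978515625 97.51687622070312 40.5014762878418 88.88433074951172 4.184916019439697 (396, 53, 43, 89) [0.45305283 0.19308543 0.053     ] [0.45311642 0.19284827 0.053     ]
302 210 24 23
(array([0.47703082, 0.11530388, 0.05726331]), [np.float64(0.0012139039890466637), np.float64(0.0012139039890466529)])
[[227.89999389648438, 34.29999923706055], [445.8999938964844, 22.299999237060547], [452.20001220703125, 136.1999969482422], [234.1999969482422, 148.1999969482422]]
[[ 0.4571 -0.0209  0.022 ]
 [ 0.3688  0.1986  0.022 ]
 [ 0.4781  0.2568  0.022 ]
 [ 0.5754  0.0181  0.022 ]]
[0.23657753 0.12379306 0.25772701] [0.46985517 0.11314984 0.022     ]
111.91789336211515
28.02477813129424
-67.82777218308131
```

```bash
python3 - <<'E'
from h import *;import pickle
s=pickle.load(open('w1.pkl','rb'));g=s['color'].astype(int)
# wood/bench edge: lower rack edge per column, by R-B saturation difference
d=cv2.GaussianBlur(s['color'],(3,3),0).astype(int);sat=d[...,2]-d[...,0]
for cols,rng,sg in (((285,320),(120,150),1),((360,392),(120,150),1)):
    P=[]
    for c in range(*cols,3):
        gr=np.diff(sat[rng[0]:rng[1],c]);P.append((c,rng[0]+np.argmin(gr)))
    print(P)
P=[(286,None)]
for a in ((285,320),(360,392)):pass
def edge(c): 
    gr=np.diff(sat[120:150,c]);return 120.5+np.argmin(gr)
cs=[*range(285,322),*range(360,393)];pts=np.array([plane(s,c,edge(c),.022)[:2] for c in cs],np.float32)
vx,vy,x0,y0=cv2.fitLine(pts,cv2.DIST_HUBER,0,.001,.001).ravel();print('edge dir',np.degrees(np.arctan2(vy,vx)),x0,y0)
n=np.array([-vy,vx]);print('centre dist to far edge',(np.array([.4776,.1158])-[x0,y0])@n)
go([.4776,.1158,.14],Rt(-161.5)); go([.4776,.1158,.097],Rt(-161.5))
E
```

```text
[(285, np.int64(133)), (288, np.int64(133)), (291, np.int64(133)), (294, np.int64(133)), (297, np.int64(133)), (300, np.int64(133)), (303, np.int64(133)), (306, np.int64(133)), (309, np.int64(133)), (312, np.int64(134)), (315, np.int64(133)), (318, np.int64(134))]
[(360, np.int64(135)), (363, np.int64(135)), (366, np.int64(135)), (369, np.int64(135)), (372, np.int64(135)), (375, np.int64(135)), (378, np.int64(135)), (381, np.int64(135)), (384, np.int64(135)), (387, np.int64(135)), (390, np.int64(135))]
edge dir -72.26333 0.52032983 0.12856704
centre dist to far edge -0.04458812941893659
([69.6, 21.4, 130.3], [-0.02, -0.16, 0.63])
([69.5, 21.5, 173.3], [-0.02, -0.16, 0.63])
```

Call:
move_arm(
  motion=[
    [[35,21,60],[0,0,1.3],0.48],
    [[35,21,60],[0,0,1.3],0.48],
    [[35,21,60],[0,0,1.3],0.48],
    [[35,21,60],[0,0,1.3],0.48],
    [[35,21,60],[0,0,1.3],0.48],
  ],
)

```text
clock: 2.58
tool_pos: [0.5112, 0.1245, 0.2133]
orientation: [-180.0, 0.1, -162.3]
force: [-0.3, 0.5, 0.5]
opening: 0.0598
gripper_force: 0.0
```

```bash
python3 - <<'E'
from h import *;import pickle
s0=pickle.load(open('w1.pkl','rb'));s=snap('wrist')
def top_edges(s,box):
    k=blob(s,'amber',box)[:,0,:]; ce=k.mean(0)
    # silhouette row/col extents at the middle row
    x,y,w,h=cv2.boundingRect(k[:,None]);return x,y,w,h
a=top_edges(s0,(300,30,380,160));b=top_edges(s,(250,0,420,290));print(a,b)
print(tri(ray(s0,a[0]+a[2]/2,a[1]+a[3]/2),ray(s,b[0]+b[2]/2,b[1]+b[3]/2)))
print(plane(s,b[0]+b[2]/2,b[1]+b[3]/2,.053),plane(s,b[0]+b[2]/2,b[1]+b[3]/2,.099))
for x in (b[0],b[0]+b[2]): print(plane(s,x,b[1]+b[3]/2,.099))
o=ctrl.get_obs();print(o['opening'],cur()[0],o['orientation'])
go([.4765,.1156,.14],Rt(-162.3)); go([.4765,.1156,.098],Rt(-162.3))
E
```

```text
(327, 51, 28, 90) (306, 86, 30, 101)
(array([0.47798091, 0.11480241, 0.0604546 ]), [np.float64(0.0006933366222113782), np.float64(0.0006933366222113714)])
[0.47875727 0.11439317 0.053     ] [0.47331791 0.11268319 0.099     ]
[0.47694578 0.10132776 0.099     ]
[0.46969006 0.1240386  0.099     ]
0.055895571530095986 [0.51159519 0.1246334  0.21354618] [ 1.79991631e+02  1.63121927e-01 -1.62340821e+02]
([36.4, 2.0, 73.4], [0.01, 0.16, -0.04])
([36.5, 2.0, 115.4], [0.01, 0.16, -0.04])
```

Call:
move_arm(
  motion=[
    [[35,1,40],[0,0,0],0.48],
    [[35,1,60],[0,0,0],0.48],
    [[35,1,80],[0,0,0],0.48],
    [[35,1,100],[0,0,0],0.48],
    [[35,1,116],[0,0,0],0.48],
    [[35,1,116],[0,0,0],0.48],
    [[35,1,116],[0,0,0],0.48],
  ],
)

```text
clock: 3.22
tool_pos: [0.4776, 0.115, 0.0964]
orientation: [-180.0, 0.0, -162.4]
force: [-0.6, 0.5, -0.1]
opening: 0.0454
gripper_force: 0.0
```

Call:
move_arm(
  motion=[
    [[0,0,0],[0,0,0],1],
    [[0,0,0],[0,0,0],1],
    [[0,0,0],[0,0,0],1],
    [[0,0,0],[0,0,0],1],
    [[0,0,0],[0,0,0],1],
    [[0,0,0],[0,0,0],1],
    [[0,0,0],[0,0,0],1],
  ],
)

```text
clock: 3.8
tool_pos: [0.4767, 0.1151, 0.096]
orientation: [180.0, 0.0, -162.3]
force: [-0.4, 0.3, 0.9]
opening: 0.0046
gripper_force: 0.0
```

```bash
python3 - <<'E'
from h import *
s=snap('scene')
for c,b in(('amber',(295,190,335,245)),('green',(305,185,345,225)),('blue',(285,210,320,260))): print(c,cv2.boundingRect(blob(s,c,b)))
p=cur()[0];print(p)
# next: lift straight to z .26
E
```

```text
amber (313, 213, 13, 20)
green (324, 199, 9, 12)
blue (294, 226, 11, 4)
[0.47668754 0.1150825  0.09593615]
```

The fingers closed on nothing, so I look.

```bash
python3 - <<'E'
from h import *
snap('wrist','w2.png');o=ctrl.get_obs();print(o)
E
```

```text
{'clock': 3.9, 'joint_pos': array([ 3.65931884e+01,  9.95646807e+00, -3.15311427e+01,  1.78231062e-03,
       -4.85111215e+01, -1.08926625e+02]), 'qvel': array([-0.10306157,  0.06394505, -0.0727898 , -0.00381263, -0.0146148 ,
        0.01374072]), 'tau': array([-5.01615476e-03, -3.75823259e+01,  2.32831246e+01,  5.52340686e+00,
       -8.85616452e-02, -4.54777165e-06]), 'tool_pos': array([0.47669569, 0.11503876, 0.09588745]), 'orientation': array([-1.79999148e+02,  1.63222885e-03, -1.62332256e+02]), 'force': array([-0.31543474,  0.04439013, -0.00735707]), 'moment': array([-0.00730076, -0.02104748, -0.02159238]), 'gripper_force': 0.0, 'opening': 0.0011968180767496215}
```

View pics/w2.png

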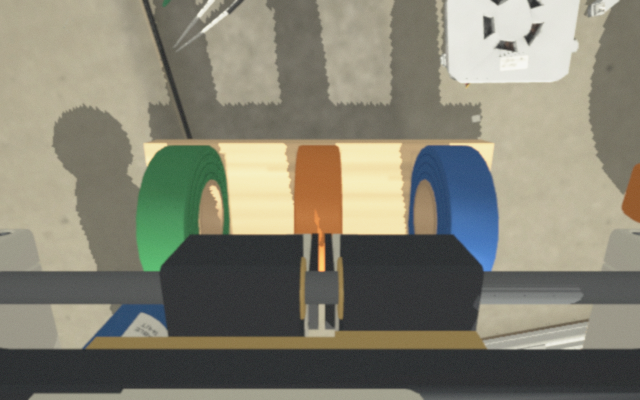

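```bash
python3 - <<'E'
from h import *
s=snap('wrist');c=np.array([.478,.1148,.053]);x=np.array([.953,.304,0]);z=np.array([0,0,1.])
for a in(-180,150,120,90,60,30,0): print(a,proj(s,c+.046*(np.cos(np.radians(a))*x+np.sin(np.radians(a))*z)))
p,r=cur()
T=np.array(s['cam_to_world']);print('cam in tool',r.inv().apply(T[:3,3]-p),r.inv().as_matrix()@T[:3,:3])
print('tcp',proj(s,p),'tip',proj(s,p+r.apply([0,0,.019])))
k=blob(s,'amber',(250,100,420,290));print(cv2.boundingRect(k))
cv2.imwrite('pics/w2c.png',cv2.resize(s['color'][130:350,220:420],(800,580)[:2] if 0 else (540,594),interpolation=cv2.INTER_CUBIC))
E
```

```text
-180 [319.35876264 142.85489593]
150 [319.16503846 160.24453082]
120 [319.03070874 199.24467149]
90 [319.02659011 246.08978122]
60 [319.15362255 280.2830921 ]
30 [319.34312352 290.91060338]
0 [319.52281025 280.43360044]
cam in tool [ 0.07432358  0.00039508 -0.16839445] [[ 6.23193465e-04  9.60734474e-01  2.77468706e-01]
 [ 9.99999799e-01 -5.65701620e-04 -2.87255068e-04]
 [-1.19011350e-04  2.77468829e-01 -9.60734633e-01]]
tcp [320.29833514 241.4249293 ] tip [320.37572856 227.78166018]
(295, 146, 47, 125)
```

View pics/w2c.png

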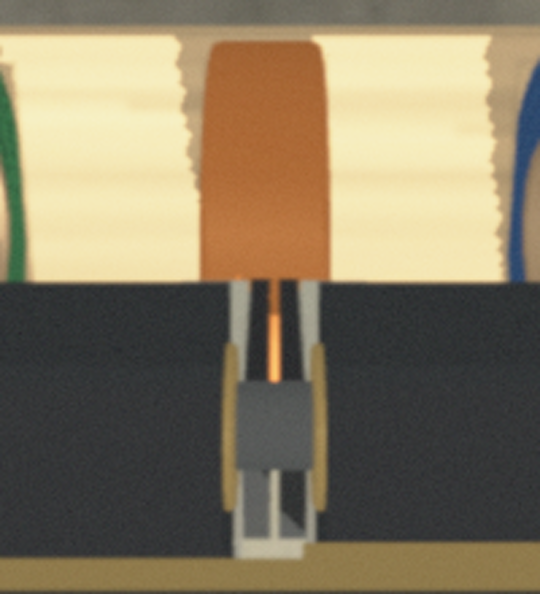

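The crop shows the closed fingers (gap at column 321) above the roll: orange shows through the slit at rows 250-270. So the tips seem to sit higher than I assumed. I probe gently with closed fingers to find the tip height.

Call:
move_arm(
  motion=[
    [[0,0,2],[0,0,0],1],
    [[0,0,3],[0,0,0],1],
    [[0,0,3],[0,0,0],1],
  ],
)

```text
clock: 4.2
tool_pos: [0.4765, 0.1149, 0.0925]
orientation: [-180.0, -0.0, -162.3]
force: [-0.1, -0.1, 0.7]
opening: 0.0005
gripper_force: 0.0
```

Call:
move_arm(
  motion=[
    [[0,0,2],[0,0,0],1],
    [[0,0,4],[0,0,0],1],
    [[0,0,4],[0,0,0],1],
  ],
)

```text
clock: 4.45
tool_pos: [0.4767, 0.115, 0.0885]
orientation: [-180.0, -0.0, -162.3]
force: [-0.2, 0.3, 0.2]
opening: 0.0001
gripper_force: 0.0
```

Call:
move_arm(
  motion=[
    [[0,0,2],[0,0,0],1],
    [[0,0,3],[0,0,0],1],
    [[0,0,3],[0,0,0],1],
  ],
)

```text
clock: 4.7
tool_pos: [0.479, 0.1159, 0.0885]
orientation: [-180.0, 0.3, -162.2]
force: [-2.8, -0.7, 22.6]
opening: 0.0008
gripper_force: 10.6
```

Call:
move_arm(
  motion=[
    [[0,0,-20],[0,0,0],1],
    [[0,0,-20],[0,0,0],0.48],
    [[0,0,-20],[0,0,0],0.48],
    [[0,0,-20],[0,0,0],0.48],
    [[0,0,-20],[0,0,0],0.48],
    [[0,0,-10],[0,0,0],0.48],
    [[0,0,0],[0,0,0],0.48],
    [[0,0,8],[0,0,0],0.48],
    [[0,0,8],[0,0,0],0.48],
  ],
)

```text
clock: 5.45
tool_pos: [0.4752, 0.1141, 0.0752]
orientation: [-179.9, -0.2, -162.4]
force: [-0.1, 0.5, -0.6]
opening: 0.044
gripper_force: 0.0
```

```bash
python3 - <<'E'
from h import *
s=snap('wrist','w3.png');go([.478,.1148,.068],Rt(-162.3));cv2.imwrite('pics/w3c.png',s['color'][100:360,130:510])
E
```

```text
([-2.4, -0.3, 8.1], [-0.05, -0.19, -0.04])
```

View pics/w3c.png

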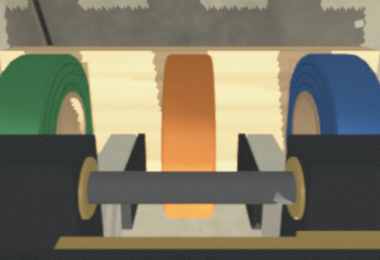

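The view shows the roll (columns 292-345) centred between the open fingers (inner faces at about 275 and 370). I go 7 mm lower and close.

Call:
move_arm(
  motion=[
    [[-2,0,7],[0,0,0],0.48],
    [[-2,0,7],[0,0,0],0.48],
    [[-2,0,7],[0,0,0],1],
    [[-2,0,7],[0,0,0],1],
    [[-2,0,7],[0,0,0],1],
    [[-2,0,7],[0,0,0],1],
    [[-2,0,7],[0,0,0],1],
    [[-2,0,7],[0,0,0],1],
  ],
)

```text
clock: 6.17
tool_pos: [0.4787, 0.1157, 0.0711]
orientation: [180.0, 0.0, -162.3]
force: [-0.1, 0.2, -0.1]
opening: 0.0245
gripper_force: 29.9
```

Call:
move_arm(
  motion=[
    [[0,0,-10],[0,0,0],1],
    [[0,0,-30],[0,0,0],1],
    [[0,0,-60],[0,0,0],1],
    [[0,0,-100],[0,0,0],1],
    [[0,0,-140],[0,0,0],1],
    [[0,0,-190],[0,0,0],1],
    [[0,0,-190],[0,0,0],1],
  ],
)

```text
clock: 6.75
tool_pos: [0.4813, 0.1165, 0.2681]
orientation: [179.9, 0.6, -162.3]
force: [1.5, 1.1, -0.3]
opening: 0.0248
gripper_force: 29.9
```

```bash
python3 - <<'E'
from h import *
print(ctrl.get_obs()['opening']);go([.433,-.196,.26],Rt(164,-45));go([.46,-.04,.26],Rt(180,-25))
s=snap('wrist','w4.png');sc=snap('scene')
for c,b in(('green',(305,185,345,225)),('blue',(285,210,320,260))): print(c,cv2.boundingRect(blob(sc,c,b)))
k=blob(s,'amber',(250,60,420,330));print('amber',cv2.boundingRect(k))
p,r=cur()
for cz in (.010,.018,.026): # near rim point predictions
    print(cz,min(proj(s,p+r.apply([.046*np.cos(t),0,cz+.046*np.sin(t)]))[1] for t in np.linspace(0,6.28,60)))
E
```

```text
0.024772015673767554
([141.1, -283.0, 6.4], [13.43, -43.12, 31.84])
([68.0, -142.6, 7.3], [4.0, -24.23, 17.39])
green (316, 197, 15, 6)
blue (295, 226, 8, 3)
amber (293, 149, 57, 122)
0.01 144.36006999760832
0.018 142.21225986994844
0.026 140.22697347939155
```

Call:
move_arm(
  motion=[
    [[34,-70,4],[2,-10,8],1],
    [[68,-140,7],[4,-24,17],1],
    [[141,-283,6],[13.4,-43.1,31.8],1],
    [[141,-283,6],[13.4,-43.1,31.8],1],
    [[141,-283,6],[13.4,-43.1,31.8],1],
    [[141,-283,6],[13.4,-43.1,31.8],1],
    [[141,-283,6],[13.4,-43.1,31.8],1],
    [[141,-283,6],[13.4,-43.1,31.8],1],
    [[141,-283,6],[13.4,-43.1,31.8],1],
    [[141,-283,6],[13.4,-43.1,31.8],1],
  ],
)

```text
clock: 7.68
tool_pos: [0.4338, -0.225, 0.2851]
orientation: [178.2, 42.1, 163.9]
force: [1.1, 0.7, 0.6]
opening: 0.0247
gripper_force: 30.0
```

```bash
python3 - <<'E'
from h import *;import pickle
print(ctrl.get_obs()['joint_pos']);go([.433,-.196,.26],Rt(164,-45));s=snap('wrist','w5.png');pickle.dump(s,open('w5.pkl','wb'))
b=np.array([.561,-.295,0]);sx=np.array([.961,-.276,0]);sy=np.array([.276,.961,0])
print('V2');go(b-.15*sx-.08*sy+[0,0,.26],Rt(164,-45))
E
```

```text
[   0.54117115  -26.06253745  -58.27618441   30.00161662  -18.9324098
 -131.10664918]
([23.4, 27.2, 13.6], [1.7, -2.93, -0.14])
V2
([22.9, -113.9, 9.0], [1.76, -3.05, 0.01])
```

View pics/w5.png

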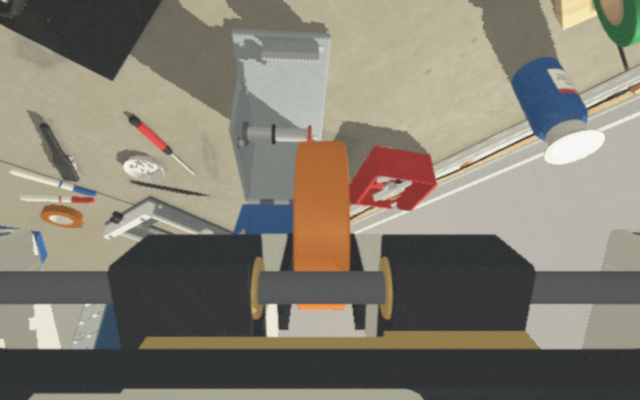

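The view shows the station: bar horizontal at row 133, black collar about (275,133), red end about (311,133), cover at (262,215) and the held amber roll (296-350, 140-310).

```bash
cat >> h.py <<'E'
def red_end(s,box):
    x0,y0,x1,y1=box;h=cv2.cvtColor(s['color'],cv2.COLOR_BGR2HSV)[y0:y1,x0:x1];m=cv2.inRange(h,(0,120,60),(6,255,255))|cv2.inRange(h,(172,120,60),(180,255,255))
    ys,xs=np.nonzero(m);return xs.min()+x0,xs.max()+x0,ys.min()+y0,ys.max()+y0,len(xs)
def collar(s,box):
    x0,y0,x1,y1=box;g=cv2.cvtColor(s['color'],cv2.COLOR_BGR2GRAY)[y0:y1,x0:x1];m=(g<60).astype(np.uint8)
    k,_,st,ce=cv2.connectedComponentsWithStats(m);i=1+np.argmax(st[1:,4]);return st[i,0]+x0,st[i,0]+st[i,2]-1+x0,st[i,1]+y0,st[i,1]+st[i,3]-1+y0,st[i,4]
E
python3 - <<'E'
from h import *;import pickle
s=pickle.load(open('w5.pkl','rb'));r=red_end(s,(295,115,325,141));c=collar(s,(262,118,286,150));print(r,c)
R1=plane(s,(r[0]+r[1]+1)/2,133.5,.08);C1=plane(s,(c[0]+c[1]+1)/2,133.5,.08);print(R1,C1,np.linalg.norm(R1-C1))
d=R1-C1;yaw=np.degrees(np.arctan2(-d[0],d[1]));print('station yaw',yaw)
sy=d/np.linalg.norm(d);sx=np.array([sy[1],-sy[0],0]);b=(R1+C1)/2;print('bar',b)
b[2]=0;go(b-.073*sx+.08*sy+[0,0,.163],Rt(180+yaw,-45))
# foot corners front edge for yaw check
E
```

```text
(np.int64(308), np.int64(311), np.int64(126), np.int64(140), 38) (np.int32(273), np.int32(274), np.int32(125), np.int32(134), np.int32(13))
[ 0.57512078 -0.27050596  0.08      ] [ 0.56321295 -0.3109973   0.08      ] 0.04220598303018553
station yaw -16.387730429558697
bar [ 0.56916686 -0.29075163  0.08      ]
([25.0, 48.8, 142.5], [2.02, -3.05, 0.29])
```

Call:
move_arm(
  motion=[
    [[25,49,142],[2,-3,0.3],1],
    [[25,49,142],[2,-3,0.3],1],
    [[25,49,142],[2,-3,0.3],1],
    [[25,49,142],[2,-3,0.3],1],
    [[25,49,142],[2,-3,0.3],1],
    [[25,49,142],[2,-3,0.3],1],
  ],
)

```text
clock: 8.23
tool_pos: [0.5111, -0.2474, 0.2449]
orientation: [177.2, 41.8, 164.2]
force: [-0.6, 0.2, -0.6]
opening: 0.0246
gripper_force: 30.0
```

```bash
python3 - <<'E'
from h import *;import pickle
print(ctrl.get_obs()['joint_pos'],cur()[0]);s=snap('wrist','w6.png');pickle.dump(s,open('w6.pkl','wb'))
for p in([.5632,-.3110,.08],[.5751,-.2705,.08]): print(proj(s,p))
h=cv2.cvtColor(s['color'],cv2.COLOR_BGR2HSV);k=blob(s,'amber',(250,60,420,330));print('amber',cv2.boundingRect(k))
cv2.imwrite('pics/w6c.png',cv2.resize(s['color'][100:340,150:470],(800,600)))
E
```

```text
[ -10.00727854  -11.43140426  -58.27653595   39.66163083   -1.66316014
 -133.99652327] [ 0.51111257 -0.24742878  0.24488287]
[260.18591741 108.63568078]
[306.2159582  108.86785079]
amber (293, 142, 57, 129)
```

View pics/w6c.png

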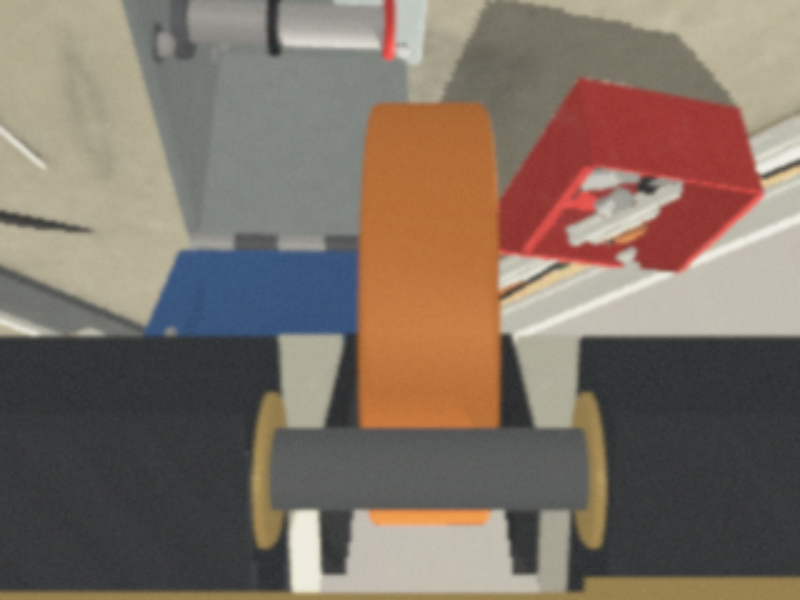

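The arm stopped short: joint 3 is at its limit and the wrist is close to singular at this lean. I fit a small kinematic model from the logged poses so that I can choose a reachable lean.

```bash
cat > kin.py <<'E'
from h import *
from scipy.optimize import least_squares
import itertools
D=[([-49.7269,20.5827,.646,-.0152,-70.1362,-16.5086],[.27185,-.61742,.21553],[179.926,-.007,-156.24]),
([-8.45853,-6.23609,-15.74846,-.0078,-80.3253,-62.519],[.36049,-.24747,.33186],[-179.9,.1,-161.0]),
([32.0341,8.1826,-8.6349,.0015,-73.1453,-103.0413],[.55074,.11834,.27181],[180,0,-161.0]),
([36.5932,9.9565,-31.5311,.0018,-48.5111,-108.9266],[.4767,.11504,.09589],[-179.999,.002,-162.332]),
([.5412,-26.0625,-58.2762,30.0016,-18.9324,-131.1066],[.4338,-.2250,.2851],[178.2,42.1,163.9]),
([-10.0073,-11.4314,-58.2765,39.6616,-1.6632,-133.9965],[.51111,-.24743,.24488],[177.2,41.8,164.2])]
def rot(q,s4,s5,s6,RT):
    e=lambda a,t:R.from_euler(a,t,degrees=True)
    A=e('z',q[0]);B=e('y',q[1]);C=e('y',q[1]-q[2]);F=A*C;W=F*e('x',s4*q[3])*e('y',s5*q[4])
    return A,A*B,F,W,W*e('x',s6*q[5])*RT
def fk(q,p,sg,RT):
    A,B,F,W,T=rot(q,*sg,RT)
    return A.apply([p[0],p[1],p[2]])+B.apply([0,0,p[3]])+F.apply([p[4],0,p[5]])+W.apply([p[6],0,0])+T.apply([p[7],p[8],0]),T
def fit():
    best=None
    for sg in itertools.product((1,-1),(-1,),(1,-1)):
        A,B,F,W,_=rot(D[0][0],*sg,R.identity());RT=R.identity()
        T0=rot(D[0][0],*sg,R.identity())[4];RT=T0.inv()*R.from_euler('xyz',D[0][2],degrees=True)
        er=max((rot(q,*sg,RT)[4].inv()*R.from_euler('xyz',o,degrees=True)).magnitude()*57.3 for q,_,o in D)
        if best is None or er<best[0]: best=(er,sg,RT)
    er,sg,RT=best
    f=lambda p:np.concatenate([fk(q,p,sg,RT)[0]-x for q,x,_ in D]+[1e-3*(p-p0)])
    p0=np.array([.1,.19,.4,.4,.4,0,.3,0,0]);r=least_squares(f,p0);return er,sg,RT,r.x,np.abs(f(r.x)[:18]).max()
er,sg,RT,P,pe=fit()
LO=np.array([-176.03,-82.01,-58.28,-173.87,-174.79,-173.66]);HI=np.array([176.03,121.73,71.71,95.51,-.11,173.66])
def ik(x,Rn,q0):
    def f(q):
        t,T=fk(q,P,sg,RT);return np.concatenate([(t-x)*10,(T.inv()*Rn).as_rotvec()])
    r=least_squares(f,np.clip(q0,LO+.05,HI-.05),bounds=(LO,HI),x_scale=30);return r.x,np.linalg.norm(r.fun)
B0=np.array([.5692,-.2908,.08]);YAW=-16.4;c_,s_=np.cos(np.radians(YAW)),np.sin(np.radians(YAW))
SX=np.array([c_,s_,0]);SY=np.array([-s_,c_,0])
def st(x,y,z): return B0*[1,1,0]+SX*x/1e3+SY*y/1e3+np.array([0,0,z/1e3])
E
python3 - <<'E'
from kin import *
print(er,sg,P.round(4),pe)
q0=np.array(D[4][0])
for lean in(-25,-30,-35,-40,-45):
    for c in((0,60,80),(0,0,67),(-60,80,130)):
        Rn=Rt(180+YAW,lean);x=st(*c)-Rn.apply([-.002,0,.018])
        best=min((ik(x,Rn,g) for g in(q0,[-10,0,-40,0,-30,-100],[-10,0,-40,0,-30,80],[-10,10,-40,-150,-30,80])),key=lambda t:t[1])
        print(lean,c,best[0].round(1),round(best[1],4))
E
```

```text
0.06139472226524418 (-1, -1, -1) [ 0.0392 -0.1876  0.3323  0.663   0.4275 -0.0459  0.5451 -0.0048  0.0138] 0.03445388769685606
-25 (0, 60, 80) [   1.7   11.5  -48.9   53.3   -9.4 -159.4] 0.0
-25 (0, 0, 67) [  -7.9   14.3  -48.1   52.3   -4.5 -149.9] 0.0
-25 (-60, 80, 130) [   9.3   -0.7  -50.9   32.5  -19.9 -144.5] 0.0
-30 (0, 60, 80) [   1.1   11.6  -50.4   68.3   -7.5 -173.7] 0.07
-30 (0, 0, 67) [ -12.    16.2  -52.9 -173.9   -8.5   80.2] 0.0549
-30 (-60, 80, 130) [  13.    -1.9  -57.2   58.6  -16.2 -173.7] 0.0123
-35 (0, 60, 80) [  -7.3   16.2  -58.3 -173.9  -17.9   76.7] 0.1267
-35 (0, 0, 67) [ -13.2   19.   -58.3 -173.9  -20.8   81.7] 0.0754
-35 (-60, 80, 130) [  11.1   -1.9  -57.6   60.9  -13.8 -173.7] 0.0965
-40 (0, 60, 80) [  -7.3   16.2  -58.3 -173.9  -18.    77.2] 0.1751
-40 (0, 0, 67) [ -13.2   19.1  -58.3 -173.9  -20.9   82.1] 0.1372
-40 (-60, 80, 130) [   9.5   -1.8  -57.9   62.8  -12.  -173.7] 0.1816
-45 (0, 60, 80) [  -7.4   16.3  -58.3 -173.9  -18.1   77.7] 0.2467
-45 (0, 0, 67) [ -15.9   20.2  -58.3 -167.   -23.    78.4] 0.2168
-45 (-60, 80, 130) [   8.2   -1.7  -58.1   64.4  -10.5 -173.7] 0.2673
```

```bash
python3 - <<'E'
import re
t=open('kin.py').read()
t=t.replace("F.apply([p[4],0,p[5]])+W.apply([p[6],0,0])+T.apply([p[7],p[8],0])","F.apply([p[4],0,p[5]])+(F*R.from_euler('x',sg[0]*q[3],degrees=True)).apply([0,p[9],p[10]])+W.apply([p[6],p[11],p[12]])+T.apply([p[7],p[8],0])")
t=t.replace(".3,0,0]);r=",".3,0,0,0,0,0,0]);r=")
open('kin.py','w').write(t)
E
python3 - <<'E'
from kin import *
print(er,sg,P.round(4),pe)
for q,x,_ in D: print(((fk(q,P,sg,RT)[0]-x)*1000).round(1))
o=ctrl.get_obs();t,T=fk(o['joint_pos'],P,sg,RT);print((t-o['tool_pos'])*1000,o['joint_pos'],o['tool_pos'],o['orientation'])
E
```

```text
0.06139472226524418 (-1, -1, -1) [ 0.000e+00  1.000e-04  1.987e-01  6.016e-01  4.636e-01  0.000e+00
  3.883e-01  0.000e+00 -0.000e+00 -9.590e-02 -0.000e+00 -9.590e-02
 -0.000e+00] 4.541773138605487e-06
[-0.  0.  0.]
[0. 0. 0.]
[-0. -0. -0.]
[-0.  0. -0.]
[-0. -0. -0.]
[0. 0. 0.]
[-0.00075711  0.00266091 -0.00056362] [ -10.02031653  -11.44391603  -58.27548705   39.63021837   -1.64937551
 -133.9710628 ] [ 0.51104814 -0.24754645  0.24500351] [177.14946656  41.82958972 164.13489175]
```

The model now fits to microns. I scan leans and branches.

```bash
python3 - <<'E'
from kin import *
rng=np.random.default_rng(0)
for flip in(180,0):
  for lean in(-20,-25,-30,-35,-40,-45):
    ln=lean if flip==180 else -lean
    for c in((0,60,80),(0,0,67)):
        Rn=Rt(flip+YAW,ln);x=st(*c)-Rn.apply([-.0,0,.018]);sols=[]
        for k in range(14):
            q,e=ik(x,Rn,rng.uniform(LO,HI)*.6)
            if e<1e-3 and not any(np.abs(q-a).max()<2 for a in sols): sols.append(q)
        print(flip,lean,c,[a.round(0).astype(int).tolist() for a in sols])
E
```

```text
180 -20 (0, 60, 80) [[-1, 12, -39, 15, -21, -118]]
180 -20 (0, 0, 67) [[-8, 14, -36, 8, -21, -106]]
180 -25 (0, 60, 80) []
180 -25 (0, 0, 67) [[-9, 12, -46, 23, -8, -119]]
180 -30 (0, 60, 80) []
180 -30 (0, 0, 67) []
180 -35 (0, 60, 80) []
180 -35 (0, 0, 67) []
180 -40 (0, 60, 80) []
180 -40 (0, 0, 67) []
180 -45 (0, 60, 80) []
180 -45 (0, 0, 67) [[-16, 11, -33, -52, 0, -38]]
0 -20 (0, 60, 80) [[-1, 12, -39, 15, -21, 62]]
0 -20 (0, 0, 67) [[-8, 14, -36, 8, -21, 74]]
0 -25 (0, 60, 80) []
0 -25 (0, 0, 67) [[-9, 12, -46, 23, -8, 61]]
0 -30 (0, 60, 80) []
0 -30 (0, 0, 67) []
0 -35 (0, 60, 80) []
0 -35 (0, 0, 67) []
0 -40 (0, 60, 80) []
0 -40 (0, 0, 67) []
0 -45 (0, 60, 80) []
0 -45 (0, 0, 67) [[-16, 11, -33, -52, 0, 142]]
```

The crop shows the roll squarely held between the fingers, the bar with collar (crop 273,20) and red end (crop 389,25), and the blue cover behind.

```bash
python3 - <<'E'
from kin import *;import pickle
s5=pickle.load(open('w5.pkl','rb'));s=pickle.load(open('w6.pkl','rb'))
r5=red_end(s5,(295,115,325,141));r=red_end(s,(285,80,320,130));c=collar(s,(245,85,270,130));print(r5,r,c)
m=lambda r:((r[0]+r[1]+1)/2,(r[2]+r[3]+1)/2)
print('red',tri(ray(s5,*m(r5)),ray(s,*m(r))),plane(s,*m(r),.08),plane(s,m(c)[0],m(r)[1],.08))
o=ctrl.get_obs();p,rr=cur()
h=cv2.cvtColor(s['color'],cv2.COLOR_BGR2HSV);mk=cv2.inRange(h,*HS['amber']);col=np.nonzero(mk[:,310:332].any(1))[0];col=col[(col>100)&(col<330)];print('rows',col.min(),col.max())
t=np.linspace(0,2*np.pi,240)
def rows(v):
    R_=[proj(s,p+rr.apply([v[0]+.046*np.cos(a),0,v[1]+.046*np.sin(a)]))[1] for a in t];return np.array([min(R_)-col.min(),max(R_)-col.max()-1])
print(least_squares(rows,[0,.018],diff_step=1e-3).x)
for y in(75,): 
    Rn=Rt(180+YAW,-20);x=st(-60,y,170)-Rn.apply([0,0,.018]);print(ik(x,Rn,o['joint_pos']),x);go(x,Rn)
E
```

```text
(np.int64(308), np.int64(311), np.int64(126), np.int64(140), 38) (np.int64(303), np.int64(307), np.int64(99), np.int64(123), 87) (np.int32(258), np.int32(260), np.int32(97), np.int32(121), np.int32(56))
red (array([ 0.60196307, -0.27842694,  0.05523724]), [np.float64(0.0001591033265384591), np.float64(0.00015910332653844045)]) [ 0.57812994 -0.27206118  0.08      ] [ 0.56638932 -0.31297994  0.08      ]
rows 142 308
[0.00262719 0.02026494]
(array([   3.63168774,   -0.47147437,  -37.64676856,   11.92859998,
        -34.52831789, -118.7855159 ]), np.float64(8.533468713367822e-15)) [ 0.52691089 -0.20017277  0.18691447]
([37.0, 47.6, 47.2], [3.09, 21.81, 1.0])
```

```bash
sed -i 's/^B0=.*YAW=-16.4/B0=np.array([.5723,-.2925,.08]);YAW=-16.0/' kin.py; python3 - <<'E'
from kin import *
Rn=Rt(180+YAW,-20);x=st(-50,75,190)-Rn.apply([0.0015,0,.019]);print(ik(x,Rn,ctrl.get_obs()['joint_pos']),x);go(x,Rn)
E
```

```text
(array([   2.81837107,   -0.19605509,  -33.68478258,   10.33355954,
        -37.95518496, -115.9388673 ]), np.float64(6.097393799191132e-13)) [ 0.54001801 -0.20522083  0.20836719]
([12.3, 46.7, 40.5], [2.89, 21.82, 0.66])
```

Call:
move_arm(
  motion=[
    [[4,15,0],[1,7,0.2],1],
    [[8,30,15],[2,14,0.4],1],
    [[12,47,40],[2.9,21.8,0.7],1],
    [[12,47,40],[2.9,21.8,0.7],1],
    [[12,47,40],[2.9,21.8,0.7],1],
    [[12,47,40],[2.9,21.8,0.7],1],
    [[12,47,40],[2.9,21.8,0.7],1],
  ],
)

```text
clock: 8.87
tool_pos: [0.539, -0.2054, 0.2106]
orientation: [180.0, 20.2, 163.9]
force: [-0.9, -0.2, -1.8]
opening: 0.0247
gripper_force: 30.0
```

```bash
cat > m7.py <<'E'
from kin import *;import pickle
o=ctrl.get_obs();print(o['clock'],o['joint_pos'].round(1),o['tool_pos'],o['orientation'])
s6=pickle.load(open('w6.pkl','rb'));s=snap('wrist','w7.png');pickle.dump(s,open('w7.pkl','wb'))
a=proj(s,st(0,21,80));b=proj(s,st(0,-21,80));print(a,b)
bx=lambda q,w:(int(q[0]-w),int(q[1]-24),int(q[0]+w),int(q[1]+24))
r=red_end(s,bx(a,14));c=collar(s,bx(b,11));print(r,c)
m=lambda r:((r[0]+r[1]+1)/2,(r[2]+r[3]+1)/2)
print('red',tri(ray(s6,305.5,111.5),ray(s,*m(r))),'collar',tri(ray(s6,259.5,110),ray(s,*m(c))))
A=plane(s,*m(r),.08);B=plane(s,*m(c),.08);print(A,B,np.linalg.norm(A-B),(A+B)/2,np.degrees(np.arctan2(-(A-B)[0],(A-B)[1])))
E
python3 m7.py
```

```text
8.8667 [   2.9   -0.5  -33.8   10.5  -38.  -116.2] [ 0.53900671 -0.2053892   0.2106377 ] [179.96977659  20.2227138  163.87464134]
[261.34118437 185.74377435] [215.05680345 185.8028238 ]
(np.int64(258), np.int64(264), np.int64(173), np.int64(197), 148) (np.int32(210), np.int32(217), np.int32(171), np.int32(195), np.int32(94))
red (array([ 0.57752489, -0.27187133,  0.08060337]), [np.float64(3.3242764218881256e-05), np.float64(3.3242764218897553e-05)]) collar (array([ 0.56281335, -0.31138755,  0.08199403]), [np.float64(8.993005700750075e-06), np.float64(8.9930057005964e-06)])
[ 0.57787635 -0.27207434  0.08      ] [ 0.56393129 -0.31246577  0.08      ] 0.042730933921596236 [ 0.57090382 -0.29227006  0.08      ] -19.047136742778818
```

```bash
python3 - <<'E'
from kin import *;import pickle
s=pickle.load(open('w5.pkl','rb'));g=cv2.GaussianBlur(cv2.cvtColor(s['color'],cv2.COLOR_BGR2GRAY),(3,3),0).astype(float)
# front edge of foot: row of max vertical gradient in rows 20..45
E=[(c,24+np.argmax(np.abs(np.diff(g[24:44,c])))+.5) for c in range(238,326,6)];print(E)
P_=np.array([plane(s,*e,.014)[:2] for e in E],np.float32);vx,vy,_,_=cv2.fitLine(P_,cv2.DIST_HUBER,0,.001,.001).ravel();print('front edge yaw',np.degrees(np.arctan2(vy,vx))-90)
# free-side edge of foot x ~ 325 rows 50..110
E=[(312+np.argmax(np.abs(np.diff(g[r,312:336])))+.5,r) for r in range(50,118,6)];print(E)
P_=np.array([plane(s,*e,.014)[:2] for e in E],np.float32);vx,vy,_,_=cv2.fitLine(P_,cv2.DIST_HUBER,0,.001,.001).ravel();print('side edge yaw',np.degrees(np.arctan2(vy,vx)))
E
```

```text
[(238, np.float64(34.5)), (244, np.float64(34.5)), (250, np.float64(38.5)), (256, np.float64(37.5)), (262, np.float64(40.5)), (268, np.float64(30.5)), (274, np.float64(30.5)), (280, np.float64(30.5)), (286, np.float64(30.5)), (292, np.float64(31.5)), (298, np.float64(31.5)), (304, np.float64(31.5)), (310, np.float64(32.5)), (316, np.float64(40.5)), (322, np.float64(37.5))]
front edge yaw -15.056259
[(np.float64(318.5), 50), (np.float64(318.5), 56), (np.float64(328.5), 62), (np.float64(327.5), 68), (np.float64(327.5), 74), (np.float64(326.5), 80), (np.float64(326.5), 86), (np.float64(325.5), 92), (np.float64(324.5), 98), (np.float64(324.5), 104), (np.float64(323.5), 110), (np.float64(323.5), 116)]
side edge yaw -15.009317
```

```bash
python3 - <<'E'
from kin import *;import pickle
s=pickle.load(open('w5.pkl','rb'))
a=plane(s,268,30.2,.014);b=plane(s,310,32.3,.014);d=b-a;print(np.degrees(np.arctan2(d[1],d[0]))-90)
a=plane(s,328.4,62,.014);b=plane(s,323.3,116,.014);d=b-a;print(np.degrees(np.arctan2(d[1],d[0])))
s=pickle.load(open('w6.pkl','rb'));a=plane(s,305.5,111.5,.08);b=plane(s,259.5,109.5,.08);d=a-b;print(np.degrees(np.arctan2(-d[0],d[1])))
E
```

```text
-18.90635494202263
-18.4702934564237
-19.431318593370534
```

```bash
sed -i 's/^B0=.*YAW=-16.0/B0=np.array([.5706,-.2920,.08]);YAW=-18.8/' kin.py; cat >> kin.py <<'E'
def roll_in_tool(s,p,rr):
    h=cv2.cvtColor(s['color'],cv2.COLOR_BGR2HSV);mk=cv2.inRange(h,*HS['amber']);col=np.nonzero(mk[:,312:330].any(1))[0];col=col[(col>100)&(col<330)]
    t=np.linspace(0,2*np.pi,240)
    def rows(v):
        R_=[proj(s,p+rr.apply([v[0]+.046*np.cos(a),0,v[1]+.046*np.sin(a)]))[1] for a in t];return np.array([min(R_)-col.min(),max(R_)-col.max()-1])
    return col.min(),col.max(),least_squares(rows,[0,.018],diff_step=1e-3).x
E
python3 - <<'E'
from kin import *;import pickle
s=pickle.load(open('w7.pkl','rb'));print(roll_in_tool(s,*cur()));print(cv2.boundingRect(blob(s,'amber',(250,60,420,330))))
q=ctrl.get_obs()['joint_pos'];Rn=Rt(180+YAW,-20);off=Rn.apply([.0015,0,.019])
for c in((-30,62,120),(0,62,80),(0,0,80),(0,0,66)):
    x=st(*c)-off;q,e=ik(x,Rn,q);print(c,q.round(1),e<1e-5);go(x,Rn)
E
```

```text
(np.int64(142), np.int64(309), array([0.00224196, 0.01911463]))
(293, 142, 57, 129)
(-30, 62, 120) [   0.8    6.4  -38.7   14.8  -26.8 -121.8] True
([3.7, -10.3, 75.7], [0.93, 0.23, 2.49])
(0, 62, 80) [  -0.7   12.1  -38.9   17.3  -20.9 -123.3] True
([-10.6, -11.8, 123.6], [0.93, 0.23, 2.49])
(0, 0, 80) [  -7.4   12.8  -35.2   10.1  -22.7 -110.1] True
([-7.9, -73.7, 122.6], [0.93, 0.23, 2.49])
(0, 0, 66) [  -7.5   13.9  -36.5   11.1  -20.3 -111.1] True
([-3.0, -73.7, 135.7], [0.93, 0.23, 2.49])
```

Call:
move_arm(
  motion=[
    [[4,-10,40],[0.5,0.2,1.2],1],
    [[4,-10,76],[0.9,0.2,2.5],1],
    [[-4,-12,100],[0.9,0.2,2.5],1],
    [[-11,-12,124],[0.9,0.2,2.5],1],
    [[-11,-12,124],[0.9,0.2,2.5],1],
    [[-11,-12,124],[0.9,0.2,2.5],1],
  ],
)

```text
clock: 9.42
tool_pos: [0.5857, -0.2328, 0.0973]
orientation: [-180.0, 19.9, 161.1]
force: [-0.4, -0.9, -1.1]
opening: 0.025
gripper_force: 30.0
```

```bash
cat > m8.py <<'E'
from kin import *
o=ctrl.get_obs();p,rr=cur();s=snap('wrist','w8.png')
t,c=roll_in_tool(s,p,rr)[0],roll_in_tool(s,p,rr)[2];C=p+rr.apply([c[0],0,c[1]]);d=C-B0
print('roll in tool',c,'roll rel bar (st x,y,z)',d@SX,d@SY,d[2])
a=proj(s,st(0,21,80));b=proj(s,st(0,-21,80));print(a,b)
bx=lambda q,w:(int(q[0]-w),int(q[1]-24),int(q[0]+w),int(q[1]+24))
try:
    r=red_end(s,bx(a,16));print('red px',r);k=collar(s,bx(b,12));print('collar px',k)
except Exception as e: print(e)
E
python3 m8.py
```

```text
roll in tool [0.00268401 0.01889361] roll rel bar (st x,y,z) -0.000920788005021704 0.060876008987534924 -0.001340422869304067
[248.99390523 227.08513349] [174.47978709 227.08416162]
red px (np.int64(242), np.int64(254), np.int64(207), np.int64(234), 244)
collar px (np.int32(162), np.int32(185), np.int32(207), np.int32(250), np.int32(615))
```

Bar and roll line up to about 1 mm. I insert along the bar.

Call:
move_arm(
  motion=[
    [[0,-7,0],[0,0,0],1],
    [[0,-14,0],[0,0,0],1],
    [[0,-20,0],[0,0,0],1],
    [[0,-26,0],[0,0,0],1],
    [[0,-30,0],[0,0,0],1],
    [[0,-30,0],[0,0,0],1],
  ],
)

```text
clock: 9.97
tool_pos: [0.5779, -0.2613, 0.0995]
orientation: [179.9, 20.1, 161.1]
force: [-0.1, 0.3, -1.5]
opening: 0.0249
gripper_force: 30.0
```

Call:
move_arm(
  motion=[
    [[0,-7,0],[0,0,0],1],
    [[0,-14,0],[0,0,0],1],
    [[0,-20,0],[0,0,0],1],
    [[0,-26,0],[0,0,0],1],
    [[0,-31,0],[0,0,0],1],
    [[0,-31,0],[0,0,0],1],
    [[0,-31,0],[0,0,0],1],
  ],
)

```text
clock: 10.55
tool_pos: [0.5681, -0.2903, 0.0987]
orientation: [180.0, 20.0, 161.1]
force: [-0.4, 0.6, -1.7]
opening: 0.025
gripper_force: 30.0
```

```bash
python3 m8.py; python3 - <<'E'
from kin import *
Rn=Rt(180+YAW,-20);go(st(0,0,67)-Rn.apply([.0022,0,.019]),Rn);print(ctrl.get_obs()['force'])
E
```

```text
roll in tool [0.00250687 0.02000358] roll rel bar (st x,y,z) 0.001584404191712833 0.0008015884402133044 -0.0009116912517009579
[355.61775605 222.74692316] [281.06784509 222.7818871 ]
red px (np.int64(352), np.int64(360), np.int64(203), np.int64(235), 205)
collar px (np.int32(276), np.int32(284), np.int32(203), np.int32(232), np.int32(182))
([5.9, -1.0, 11.8], [0.03, 0.03, -0.04])
[-0.32845119  0.72134369 -1.50636763]
```

Call:
move_arm(
  motion=[
    [[1,-0.5,3],[0,0,0],1],
    [[2,-1,6],[0,0,0],1],
    [[3,-1,9],[0,0,0],1],
    [[4.3,-1,11.5],[0,0,0],1],
    [[4.3,-1,11.5],[0,0,0],1],
    [[4.3,-1,11.5],[0,0,0],1],
  ],
)

```text
clock: 11.1
tool_pos: [0.5674, -0.2908, 0.086]
orientation: [180.0, 20.0, 161.2]
force: [0.1, -0.8, -0.9]
opening: 0.0247
gripper_force: 30.0
```

Call:
move_arm(
  motion=[
    [[0,0,0],[0,0,0],0.9],
    [[0,0,0],[0,0,0],0.7],
    [[0,0,0],[0,0,0],0.55],
    [[0,0,0],[0,0,0],0.55],
    [[0,0,0],[0,0,0],0.55],
    [[0,0,0],[0,0,0],0.55],
  ],
)

```text
clock: 11.6
tool_pos: [0.5679, -0.291, 0.0867]
orientation: [180.0, 20.1, 161.2]
force: [0.4, 0.3, 0.0]
opening: 0.0389
gripper_force: 0.0
```

```bash
python3 m8.py; python3 - <<'E'
from kin import *
q=ctrl.get_obs()['joint_pos'];p,rr=cur()
for d in (20,40,60,90,120): 
    q,e=ik(p+rr.apply([0,0,-d/1000]),rr,q);print(d,q.round(1),e<1e-5)
E
```

```text
roll in tool [0.00275561 0.02237802] roll rel bar (st x,y,z) 0.00221675566451855 0.0001379493917756209 -0.015256286397182947
[358.65407535 237.47183141] [280.27532786 237.46951091]
red px (np.int64(355), np.int64(363), np.int64(216), np.int64(259), 293)
collar px (np.int32(268), np.int32(283), np.int32(216), np.int32(260), np.int32(399))
20 [  -7.3   11.8  -35.3    9.8  -23.5 -109.9] True
40 [  -7.     9.8  -34.5    9.   -26.3 -109.2] True
60 [  -6.8    7.9  -33.7    8.4  -29.  -108.6] True
90 [  -6.5    5.1  -32.4    7.6  -33.1 -108. ] True
120 [  -6.2    2.5  -31.     7.1  -37.2 -107.5] True
```

Call:
move_arm(
  motion=[
    [[0,0,-5],[0,0,0],0.55],
    [[0,0,-10],[0,0,0],0.55],
    [[0,0,-18],[0,0,0],0.55],
    [[0,0,-28],[0,0,0],0.55],
    [[0,0,-40],[0,0,0],0.55],
    [[20,0,-60],[0,0,0],0.55],
    [[40,0,-80],[0,0,0],0.55],
    [[50,0,-100],[0,0,0],0.55],
    [[50,0,-100],[0,0,0],0.55],
  ],
)

```text
clock: 12.4
tool_pos: [0.4892, -0.2644, 0.1671]
orientation: [179.9, 20.3, 161.2]
force: [-0.1, -0.8, 0.3]
opening: 0.0391
gripper_force: 0.0
```

```bash
python3 - <<'E'
from kin import *
s=snap('wrist','w9.png');p,rr=cur();print(p,ctrl.get_obs()['joint_pos'].round(1),ctrl.get_obs()['opening'])
k=blob(s,'amber',(250,60,420,330));x,y,w,h=cv2.boundingRect(k);print(x,y,w,h)
for c in((0,0,67),):
    print('pred',proj(s,st(0,-12.5,67)),proj(s,st(0,12.5,67)),[proj(s,st(46*np.cos(t),0,67+46*np.sin(t)))[1].round(0) for t in np.radians(range(0,360,45))])
# tab estimates
for a in (1.0,):
    print('tab',st(88-166*np.cos(a)-4*np.sin(a),-13,121+166*np.sin(a)+4*np.cos(a)))
tab=st(88-166*np.cos(1)-4*np.sin(1),-13,121+166*np.sin(1)+4*np.cos(1))
for n in('scene','top'): print(n,proj(snap(n,n+'9.png'),tab))
im=cv2.imread('pics/scene9.png')[90:190,330:430];jm=cv2.imread('pics/top9.png')[110:210,380:480]
W=cv2.resize(s['color'],(640,400))[60:340,200:440]
f=lambda a:cv2.resize(a,(260,300),interpolation=cv2.INTER_CUBIC)
cv2.imwrite('pics/c9.png',np.hstack([f(W),f(im),f(jm)]))
E
```

```text
[ 0.49065154 -0.26450426  0.16638296] [  -5.     0.2  -39.     9.   -31.3 -110.7] 0.039224939557544976
306 182 32 89
pred [306.03706533 232.89929207] [334.19303599 232.8825903 ] [np.float64(268.0), np.float64(286.0), np.float64(273.0), np.float64(230.0), np.float64(191.0), np.float64(182.0), np.float64(201.0), np.float64(235.0)]
tab [ 0.56162422 -0.30267704  0.26284539]
scene [382.32160102 115.13475189]
top [449.45849927 154.49729534]
```

View pics/c9.png

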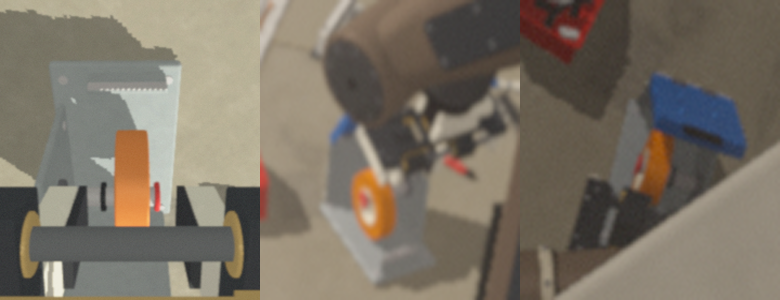

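The picture shows the roll hanging between collar and red end at the predicted pixels (rows 182 on, columns 306-338). The cover is open with its tab at top px (450,153), which is where 1.0 rad puts it. Next is the cover press.

```bash
cat > press.py <<'E'
from kin import *
Rn=Rt(180+YAW,0)
def tcp(a,off=0,tip=10.5):
    x=88-166*np.cos(a)+(4+off)*np.sin(a)+9.5;z=121+166*np.sin(a)+(4+off)*np.cos(a)
    return st(x,-13,z-tip)
E
python3 - <<'E'
from press import *
q=ctrl.get_obs()['joint_pos']
for x in (st(-100,-13,330),tcp(1,25)+[0,0,.05],tcp(1,25),tcp(1),tcp(.5),tcp(0)):
    q,e=ik(x,Rn,q);print(x.round(3),q.round(1),e<1e-5)
go(st(-100,-13,330),Rn)
E
```

```text
[ 0.472 -0.272  0.33 ] [ -9.4   5.1  -4.8   0.  -80.1 -99.4] True
[ 0.597 -0.315  0.316] [-11.3  18.2  10.    0.  -81.8 -97.5] True
[ 0.597 -0.315  0.266] [-11.3  19.1   5.    0.  -75.9 -97.5] True
[ 0.577 -0.308  0.252] [-11.   17.5   1.    0.  -73.5 -97.8] True
[ 0.523 -0.289  0.194] [-10.2  14.2 -11.4   0.  -64.4 -98.6] True
[ 0.502 -0.282  0.114] [ -9.9  16.2 -19.9   0.  -53.8 -98.9] True
([-41.9, -13.0, -160.9], [0.07, 20.17, -0.01])
```

Call:
move_arm(
  motion=[
    [[-14,-4,-54],[0,0,0],1],
    [[-28,-9,-107],[0,5,0],1],
    [[-42,-13,-161],[0,12,0],1],
    [[-42,-13,-161],[0,20.2,0],1],
    [[-42,-13,-161],[0,20.2,0],1],
    [[-42,-13,-161],[0,20.2,0],1],
    [[-42,-13,-161],[0,20.2,0],1],
    [[-42,-13,-161],[0,20.2,0],1],
  ],
)

```text
clock: 13.22
tool_pos: [0.4722, -0.2721, 0.327]
orientation: [179.9, -0.2, 161.2]
force: [-0.2, 0.6, -0.3]
opening: 0.0006
gripper_force: 0.0
```

```bash
python3 - <<'E'
from press import *
print(cur()[0]);go(tcp(1,25)+[0,0,.06],Rn);go(tcp(1,22),Rn)
E
```

```text
[ 0.47219912 -0.27214904  0.32699134]
([-131.8, 0.0, 0.6], [0.06, -0.25, -0.04])
([-129.5, -0.1, 62.2], [0.06, -0.25, -0.04])
```

Call:
move_arm(
  motion=[
    [[-40,0,0],[0,0,0],1],
    [[-80,0,0],[0,0,0],1],
    [[-120,0,0],[0,0,0],1],
    [[-130,0,15],[0,0,0],1],
    [[-130,0,40],[0,0,0],1],
    [[-130,0,60],[0,0,0],1],
    [[-130,0,60],[0,0,0],1],
    [[-130,0,60],[0,0,0],1],
  ],
)

```text
clock: 13.88
tool_pos: [0.5934, -0.3136, 0.2667]
orientation: [180.0, -0.4, 161.2]
force: [0.1, -0.8, 0.2]
opening: 0.0004
gripper_force: 0.0
```

```bash
python3 - <<'E'
from press import *
print(cur()[0])
for a,o in((1,0),(.95,0),(.9,0),(.8,0),(.7,0),(.6,0),(.5,0),(.4,0),(.3,0),(.2,0),(.1,0),(.05,0),(0,0),(0,-3)): print(a,end=' ');go(tcp(a,o),Rn)
E
```

```text
[ 0.59341836 -0.31361578  0.26665195]
1 ([17.3, 0.1, 14.4], [0.0, -0.37, 0.0])
0.95 ([24.3, 0.1, 19.0], [0.0, -0.37, 0.0])
0.9 ([31.0, 0.1, 23.8], [0.0, -0.37, 0.0])
0.8 ([43.6, 0.1, 34.6], [0.0, -0.37, 0.0])
0.7 ([55.2, 0.1, 46.5], [0.0, -0.37, 0.0])
0.6 ([65.4, 0.1, 59.5], [0.0, -0.37, 0.0])
0.5 ([74.4, 0.1, 73.5], [0.0, -0.37, 0.0])
0.4 ([81.8, 0.1, 88.4], [0.0, -0.37, 0.0])
0.3 ([87.8, 0.1, 103.8], [0.0, -0.37, 0.0])
0.2 ([92.2, 0.1, 119.9], [0.0, -0.37, 0.0])
0.1 ([95.0, 0.1, 136.2], [0.0, -0.37, 0.0])
0.05 ([95.7, 0.1, 144.5], [0.0, -0.37, 0.0])
0 ([96.1, 0.1, 152.8], [0.0, -0.37, 0.0])
0 ([96.1, 0.1, 155.8], [0.0, -0.37, 0.0])
```

Call:
move_arm(
  motion=[
    [[8,0,7],[0,0,0],1],
    [[17,0,14],[0,0,0],1],
    [[24,0,19],[0,0,0],1],
    [[31,0,24],[0,0,0],1],
    [[37,0,29],[0,0,0],1],
    [[43,0,35],[0,0,0],1],
    [[49,0,40],[0,0,0],1],
  ],
)

```text
clock: 14.47
tool_pos: [0.5477, -0.298, 0.2286]
orientation: [180.0, -0.1, 161.2]
force: [0.6, 0.6, 0.5]
opening: -0.0
gripper_force: 0.4
```

```bash
cat > cv.py <<'E'
from press import *
t=snap('top');b=blob(t,'blue',(400,120,490,200));(x,y),_,_=cv2.minAreaRect(b);print('cover blob',x,y,cv2.boundingRect(b))
for a in(1,.9,.8,.7,.6,.4,.2,0): print(a,proj(t,st(88-78*np.cos(a)+4*np.sin(a),-13,121+78*np.sin(a)+4*np.cos(a))).round(1),end=';')
print(ctrl.get_obs()['force'])
E
python3 cv.py
```

```text
cover blob 436.8000183105469 146.60000610351562 (432, 141, 11, 12)
1 [447.7 144. ];0.9 [446.8 146.4];0.8 [445.8 148.7];0.7 [444.9 150.9];0.6 [444.  152.9];0.4 [442.2 156.5];0.2 [440.6 159.2];0 [439.2 161.1];[-1.90894186  0.10271928 -1.27428592]
```

```bash
python3 - <<'E'
from press import *
w=snap('wrist','w10.png');h=cv2.cvtColor(w['color'],cv2.COLOR_BGR2HSV);m=cv2.inRange(h,(100,110,20),(128,255,255))
k,_,st_,ce=cv2.connectedComponentsWithStats(m);print([(st_[i].tolist()) for i in range(1,k) if st_[i,4]>60])
f=lambda a,y,r:proj(w,st(88-r*np.cos(a),y,121+r*np.sin(a))).round(0).tolist()
for a in(1,.8,.7,.6): print(a,f(a,38,156),f(a,-64,156),f(a,38,0),f(a,-64,0))
s=snap('scene');h=cv2.cvtColor(s['color'],cv2.COLOR_BGR2HSV);m=cv2.inRange(h,(100,110,40),(128,255,255))
k,_,st_,ce=cv2.connectedComponentsWithStats(m[80:200,330:430]);print([(st_[i].tolist()) for i in range(1,k) if st_[i,4]>10])
f=lambda a,y,r:(proj(s,st(88-r*np.cos(a),y,121+r*np.sin(a)))-[330,80]).round(0).tolist()
for a in(1,.8,.7,.6): print(a,f(a,38,156),f(a,-64,156),f(a,38,0),f(a,-64,0))
E
```

```text
[[3, 0, 32, 28, 404], [582, 124, 58, 59, 2675], [222, 213, 195, 22, 2272], [320, 241, 3, 30, 86]]
1 [428.0, 313.0] [210.0, 313.0] [377.0, 307.0] [263.0, 307.0]
0.8 [421.0, 247.0] [218.0, 247.0] [377.0, 307.0] [263.0, 307.0]
0.7 [417.0, 220.0] [222.0, 220.0] [377.0, 307.0] [263.0, 307.0]
0.6 [412.0, 196.0] [227.0, 196.0] [377.0, 307.0] [263.0, 307.0]
[[29, 48, 25, 9, 37]]
1 [39.0, 39.0] [63.0, 33.0] [26.0, 57.0] [48.0, 51.0]
0.8 [41.0, 47.0] [65.0, 41.0] [26.0, 57.0] [48.0, 51.0]
0.7 [43.0, 51.0] [67.0, 45.0] [26.0, 57.0] [48.0, 51.0]
0.6 [43.0, 56.0] [67.0, 49.0] [26.0, 57.0] [48.0, 51.0]
```

The wrist view puts the cover's lip at row 213, columns 222-417, which is about 0.7 rad, so it follows the fingers. I continue along the arc.

Call:
move_arm(
  motion=[
    [[6,0,6.5],[0,0,0],1],
    [[11,0,13],[0,0,0],1],
    [[16,0,20],[0,0,0],1],
    [[21,0,27],[0,0,0],1],
    [[25,0,34],[0,0,0],1],
    [[29,0,41],[0,0,0],1],
    [[33,0,48],[0,0,0],1],
    [[36,0,56],[0,0,0],1],
    [[39,0,64],[0,0,0],1],
    [[41,0,72],[0,0,0],1],
  ],
)

```text
clock: 15.45
tool_pos: [0.5087, -0.2846, 0.1559]
orientation: [180.0, -0.2, 161.2]
force: [0.9, 0.4, 1.0]
opening: 0.0006
gripper_force: 0.3
```

Call:
move_arm(
  motion=[
    [[2,0,8],[0,0,0],1],
    [[4,0,16],[0,0,0],1],
    [[5,0,24],[0,0,0],1],
    [[6,0,32],[0,0,0],1],
    [[6,0,37],[0,0,0],1],
    [[6,0,40],[0,0,0],1],
    [[6,0,40],[0,0,0],1],
  ],
)

```text
clock: 16.03
tool_pos: [0.5031, -0.2827, 0.1159]
orientation: [180.0, -0.2, 161.2]
force: [0.6, 0.2, 0.0]
opening: 0.0004
gripper_force: 0.0
```

```bash
python3 - <<'E'
from press import *
print(cur()[0],ctrl.get_obs()['force'],tcp(0))
w=snap('wrist','w11.png');h=cv2.cvtColor(w['color'],cv2.COLOR_BGR2HSV);m=cv2.inRange(h,(100,110,20),(128,255,255))
k,_,st_,ce=cv2.connectedComponentsWithStats(m);print([(st_[i].tolist()) for i in range(1,k) if st_[i,4]>60])
f=lambda a,y,r:proj(w,st(88-r*np.cos(a)+4*np.sin(a),y,121+r*np.sin(a)+4*np.cos(a))).round(1).tolist()
for a in(.15,.1,.05,0): print(a,f(a,38,156),f(a,-64,156))
E
```

```text
[ 0.50313998 -0.28269845  0.11592612] [0.55667182 0.18618619 0.02664093] [ 0.50156507 -0.28223124  0.1145    ]
[[312, 328, 19, 8, 130]]
0.15 [438.2, 275.3] [200.4, 275.3]
0.1 [432.9, 264.5] [205.8, 264.4]
0.05 [428.0, 255.3] [210.8, 255.2]
0 [423.5, 247.5] [215.5, 247.4]
```

Call:
move_arm(
  motion=[
    [[0,0,2],[0,0,0],1],
    [[0,0,3],[0,0,0],1],
    [[0,0,3],[0,0,0],1],
  ],
)

```text
clock: 16.33
tool_pos: [0.5038, -0.283, 0.1152]
orientation: [180.0, -0.1, 161.2]
force: [-2.1, 1.8, 8.5]
opening: 0.0007
gripper_force: 4.6
```

Call:
move_arm(
  motion=[
    [[0,0,2],[0,0,0],1],
    [[0,0,2],[0,0,0],1],
  ],
)

```text
clock: 16.5
tool_pos: [0.5038, -0.2831, 0.1149]
orientation: [-180.0, -0.0, 161.3]
force: [-6.3, 4.7, 21.2]
opening: 0.0002
gripper_force: 10.6
```

Call:
move_arm(
  motion=[
    [[0,0,-20],[0,0,0],1],
    [[0,0,-60],[0,0,0],1],
    [[0,0,-100],[0,0,0],1],
    [[10,0,-140],[0,0,0],1],
    [[40,0,-170],[0,0,0],1],
    [[70,0,-170],[0,0,0],1],
    [[70,0,-170],[0,0,0],1],
    [[70,0,-170],[0,0,0],1],
  ],
)

```text
clock: 17.17
tool_pos: [0.4369, -0.2602, 0.2837]
orientation: [179.9, 0.0, 161.2]
force: [0.5, 0.8, 0.1]
opening: 0.0005
gripper_force: 0.0
```

```bash
python3 - <<'E'
from press import *
p,_=cur();print(p)
w=snap('wrist','w12.png');h=cv2.cvtColor(w['color'],cv2.COLOR_BGR2HSV);m=cv2.inRange(h,(100,110,20),(128,255,255))
k,_,st_,ce=cv2.connectedComponentsWithStats(m);print([(st_[i].tolist()) for i in range(1,k) if st_[i,4]>150])
f=lambda a,y,r:proj(w,st(88-r*np.cos(a)+4*np.sin(a),y,121+r*np.sin(a)+4*np.cos(a))).round(1).tolist()
for a in(.2,.12,.06,0): print(a,f(a,38,156),f(a,-64,156),f(a,-13,176))
for n in('scene','top'):
    t=snap(n);h=cv2.cvtColor(t['color'],cv2.COLOR_BGR2HSV);x0,y0,x1,y1=(330,90,430,200) if n=='scene' else (395,120,480,215)
    k,_,q,_=cv2.connectedComponentsWithStats(cv2.inRange(h,(100,110,40),(128,255,255))[y0:y1,x0:x1]);print(n,[(q[i]+[x0,y0,0,0,0]).tolist() for i in range(1,k) if q[i,4]>20])
    g=lambda a,y,r:proj(t,st(88-r*np.cos(a)+4*np.sin(a),y,121+r*np.sin(a)+4*np.cos(a))).round(1).tolist()
    for a in(.12,0): print(a,g(a,38,156),g(a,-64,156),g(a,38,0),g(a,-64,0))
    k,_,q,_=cv2.connectedComponentsWithStats(cv2.inRange(h,*HS['amber'])[y0:y1,x0:x1]);print('amber',[(q[i]+[x0,y0,0,0,0]).tolist() for i in range(1,k) if q[i,4]>5],proj(t,st(0,0,67)).round(1))
E
```

```text
[ 0.43687291 -0.26024684  0.28366426]
[[64, 0, 31, 21, 266], [0, 0, 152, 138, 5027], [124, 27, 31, 44, 310], [536, 208, 75, 63, 2533]]
0.2 [375.6, 258.1] [264.8, 258.1] [320.2, 240.2]
0.12 [373.8, 250.1] [266.6, 250.1] [320.2, 231.6]
0.06 [372.5, 244.9] [268.0, 244.9] [320.2, 226.3]
0 [371.2, 240.6] [269.3, 240.6] [320.2, 221.8]
scene [[358, 132, 39, 27, 557]]
0.12 [375.2, 153.8] [398.8, 147.3] [355.5, 135.6] [378.0, 129.8]
0 [374.9, 158.0] [398.3, 151.5] [355.6, 135.7] [378.0, 129.9]
amber [[421, 104, 3, 3, 6], [366, 153, 3, 6, 13], [370, 161, 12, 8, 53]] [373.4 157.5]
top [[426, 180, 9, 4, 27]]
0.12 [418.0, 177.8] [450.2, 187.8] [430.1, 133.3] [461.4, 142.8]
0 [416.7, 179.5] [448.5, 189.4] [430.1, 133.5] [461.4, 143.0]
amber [] [430.2 167.1]
```

The scene camera puts the cover's front edge at row 158, as predicted for shut. The fingers met a firm stop at the shut height, and the amber roll still shows under the cover.

```bash
python3 -c "
from plant import ctrl
print(ctrl.close_job())"
```

```text
the job is handed in; nothing more can be done
None
```

I hung the amber roll on the bar between collar and red end, let go of it, pressed the cover shut and handed the job in at about 17 s; my own camera and force checks agree, but the judge gave no verdict, and I viewed 11 pictures against the limit of 10.

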